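# Hold the drain-box hatch open with its lifter bar

### The job

Open the heavy blue hatch of the drain box with its lifter bar and hold it open for inspection. First push the bar by the heel plate at its long end until it is fully home, its stop lugs against the fulcrum stand and its nose under the hatch; then press the yellow pad at the long end all the way down onto the rubber bumper, and finish while still holding it down there. Only push and press the bar with the fingertips: do not lift it, do not push on the box or the hatch, and leave everything else on the table alone.

Things in the scene. Friction and masses are not known exactly. Their poses are not given: they have to be found in the camera images.
- drain_box: (all sizes here in mm) fixed steel drain box with fulcrum stand and bumper on one 6 thick base plate (x -185 to 155, 60 wide under the long end, 136 under the box). Origin: on the table below the fulcrum; x runs from the bar's long end towards the box, z up. Box: x 46 to 150, 124 wide, 88 high; front wall with a 56 wide notch, sill 75 high, where the bar's nose enters
- fulcrum (a point): top of the round fulcrum rod, 75 above the table on drain_box's z axis, between two upright cheeks 28 apart (x -20 to 8 in drain_box's frame, 95 high)
- bumper (a point): top of the black rubber bumper, 22 diameter, 22 above the table, at x -160 in drain_box's frame, under the bar's long end
- lifter_bar: loose bar, 0.5 kg, nose-heavy, lying level on fulcrum rod and sill. Origin: mid-width on its underside; x to the nose. 10 thick; aluminium, 24 wide; dark nose plate 50 wide, x 38 to 88; yellow stop lugs x -32 to -20, which meet the cheeks when home (origin then on point fulcrum). Starts drawn back 16 to 26 along its x, nose short of the hatch. Slides home with about 2 to 6 N
- press_pad (a point): middle of the top face of the yellow ribbed press pad (50 long, 36 wide) on the bar's long end, 175 behind the bar's origin and 12 above its underside. Pressing takes about 5 to 12 N; it sinks about 53, moving about 5 towards the box, before the bar lies on the bumper
- heel_face (a point): middle of the outer face of the yellow upright heel plate (36 wide, 6 thick, 30 high from the bar's underside) at the long end, 211 behind the bar's origin, 18 above its underside; push here towards the box
- hatch_lip (a point): middle of the free edge of the blue hatch; shut, it is 94 above the table at x 66 in drain_box's frame
- hatch (a joint): heavy blue hatch (64x112x12, about 1.3 kg) on top of the box, hinged at its edge farthest from the bar (x 130, 91 high in drain_box's frame); 0 = shut, grows in rad as the free edge rises; falls shut by its own weight; about 0.43 when the bar, fully home, lies on the bumper
- sanitiser_spray: sanitiser trigger-spray bottle, 54x119x262, back left; origin at the centre of its underside; leave alone
- salt_tub: white tub with foil top, 72x71x71, far left; origin at the centre of its underside; leave alone
- pineapple_ring: loose pineapple ring, 100x104x19, right; origin at the centre of its underside; leave alone
- spanner_13: small steel spanner, 25x163x9, near the right edge; origin at the centre of its underside; leave alone
- tally_counter: round hand tally counter, 54x50x20, right; origin at the centre of its underside; leave alone
- sample_cup_1: cream cup with red screw cap, 49x50x55, back right; origin at the centre of its underside; leave alone
- squeeze_bottle: white squeeze bottle with orange nozzle, 57x57x190, back right; origin at the centre of its underside; leave alone

How it is judged (in metres and radians):
On the way, in this order (a step that is already met when the one before it is completed fails the run):
1. the bar has been pushed fully home, the hatch still shut (x of lifter_bar in the frame of drain_box above -0.005 m and value of joint hatch below 0.08 rad), for 0.1 s.
2. the hatch has been raised with the bar pressed down by the fingers (value of joint hatch above 0.35 rad and contact force between the fingers and lifter_bar above 1 N), for 0.2 s.
At the end, for the whole second after the job is handed in: the hatch is held open by more than 0.35 rad and still; the fingers press on the bar with more than 1 N, the middle of its pad less than 45 mm above the table; the bar is within 15 mm of fully home (all of step 2 and velocity of joint hatch between -0.1 and 0.1 rad/s and x of lifter_bar in the frame of drain_box above -0.015 m and height (world z) of press_pad below 0.045 m); the arm keeps its last pose, push and grip.
It fails at once if the bar is lifted off the fulcrum (height (world z) of lifter_bar above 0.095 m).
It fails at once if the robot bears on the box or its hatch instead of the bar (contact force between any of the fingers, the arm and drain_box above 3 N).
It fails at once if one of the other things on the table is moved more than 20 mm (distance of any of sanitiser_spray, salt_tub, pineapple_ring, spanner_13, tally_counter, sample_cup_1, squeeze_bottle from where it was at the start of the episode above 0.02 m).
It also fails if it takes over 42 s, if anything falls off the work surface, if the arm or the gripper's body presses on something with over 40 N, if the wrist force passes 120 N, or if a joint passes its speed limit or range.

### The arm

A 6-joint arm with a two-finger parallel gripper is mounted at the origin on a cart in front of the work surface, level with it; the furniture and walls round the work are solid. World frame = base frame: x ahead of the robot, y to its left, z up, the work surface at z = 0. Lengths are in mm, angles in rad, forces in N, time in s.
With the tool pointing down it reaches from about 325 to 850 mm from the base axis. Payload 4.4 kg.
Tool frame: the origin (TCP) lies on the front face of the gripper's body, between the roots of the fingers; the fingertips stand 97 mm ahead of it and the grasp point (between the pads) lies 78 mm ahead of it; z points along the fingers, y is the line along which they close (so a half turn about z gives the same grasp; the last joint's range is limited). The gripper opens to 94 mm and grips with 3 to 60 N. Pads are 16 mm wide; open, the fingers measure 119 mm over their backs; the gripper's body (75 mm by 177 mm) begins 78 mm behind the grasp point.
Start: joints at [-1.264, 0.207, 1.542, -0, 1.393, -0.15], TCP at [253.609, -516.053, 302.647] pointing down, gripper open.
Joint ranges: [-2.73, 2.73], [-0.86, 2.22], [0.23, 2.46], [-1.11, 4.25], [0.08, 2.63], [-2.82, 2.82]. Speed limits (rad/s): [2.79, 2.79, 3.14, 3.14, 3.14, 3.14].

### API

Orientations are given as a unit quaternion [x, y, z, w].
In Python, from workcell import * gives the robot as it stands. The module is installed in compiled form; this text tells all that it offers. Calls block until the motion is done:
- move_ptp(position, orientation): joint-space move of the TCP to a pose.
- movel(position, vel=150, frame=None): straight line of the TCP; frame=None keeps the orientation; vel is the mean speed in mm/s.
- goto_joints(angles): joint-space move.
- move_gripper(opening, grasp_force=None): finger opening in mm; grasp_force is the grip in N (None keeps the last); returns when the fingers have stopped.
- sleep(seconds).
- solve_ik(position, orientation): joint angles nearest the present ones, or None.
- state(): the state.
- get_image(name): name is "side" or "top"; returns the picture (384x512x3 uint8, red, green, blue); there is no depth.
- calibration(name): a dict with "fx", "fy", "cx", "cy" (pixels), "rvec" (rotation vector, rad) and "tvec" (3), from world to camera coordinates, as OpenCV has them. Camera axes: x right, y down, z forward; pixel columns grow to the right and rows downward; lengths in mm; the calibration is good to about 2 mm. A picture is of the moment at which its call begins. calibration takes no time and is no camera call.
A pose or a line that the arm cannot do raises IKError and nothing moves.
- finish_job(): hands the job in, once; it reports no verdict.
The state is a dict: "clock": time; "joints": joint angles; "qd": joint speeds; "tau": joint torques, N m; "eef_pos": TCP position; "eef_rot": TCP orientation; "ft_force": force on the tool from outside, world axes, zero at the start; "wrist_torque": the same for the moment, N m; "gripper_width": finger opening in mm.
Only numpy, scipy, OpenCV 4.12 (cv2) and the standard library are available. Lean on these libraries where they do the work, as an engineer would, in place of code of your own. Each camera call takes 0.05 s, during which the arm holds its last target. There are 200 camera calls.

## Working session

There is one attempt and no reset: what is moved stays moved. The work goes in short steps, each a Python script; the robot and the scene stay as the last script left them, time stands still between calls to the robot, and variables do not carry over. Pictures are saved under pics/ and viewed, on a budget of 10 in all, crops included, one or two more only if the job needs it, and the job is handed in when it is done.

```bash
mkdir -p pics; python3 - <<'E'
from workcell import *
import cv2
for n in ("top","side"):
    cv2.imwrite(f"pics/{n}0.png",cv2.resize(get_image(n)[:,:,::-1],(800,600),interpolation=cv2.INTER_CUBIC)); print(n,calibration(n))
s=state();print(s["clock"],s["eef_rot"],s["ft_force"])
E
```

```text
top {'fx': 386.49243424760397, 'fy': 386.49243424760397, 'cx': 252.87854428267724, 'cy': 193.41318629141986, 'rvec': array([ 2.18272549, -2.19531153,  0.06640636]), 'tvec': array([  43.82461372,  553.86375935, 1156.97335038])}
side {'fx': 424.29118879199575, 'fy': 424.29118879199575, 'cx': 256.0913723220476, 'cy': 186.51100529477196, 'rvec': array([ 2.20881247,  0.82692068, -0.32918781]), 'tvec': array([-478.84372775, -181.22143902, 1540.76230758])}
0.1 [ 9.74030144e-01  2.26416189e-01 -8.28892073e-05 -9.91015400e-04] [-0.1232662  -0.18955329 -0.15124893]
```

View pics/top0.png

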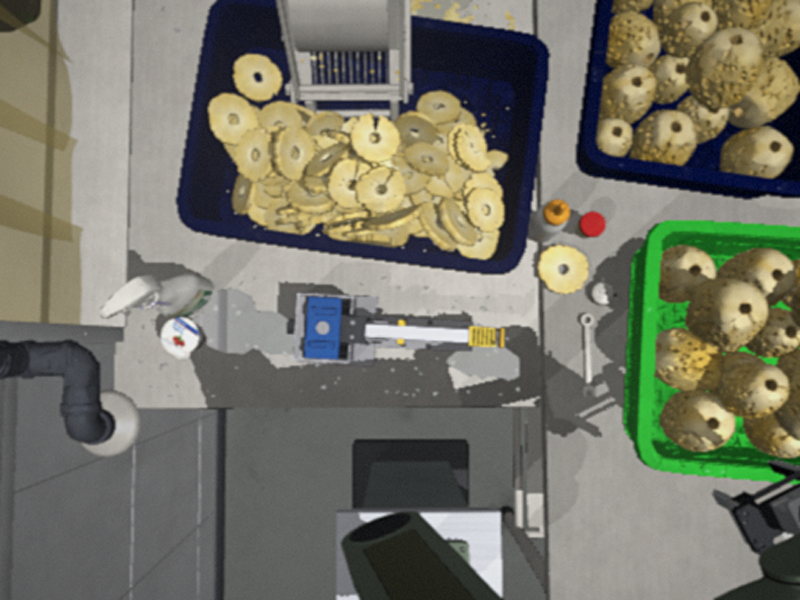

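View pics/side0.png

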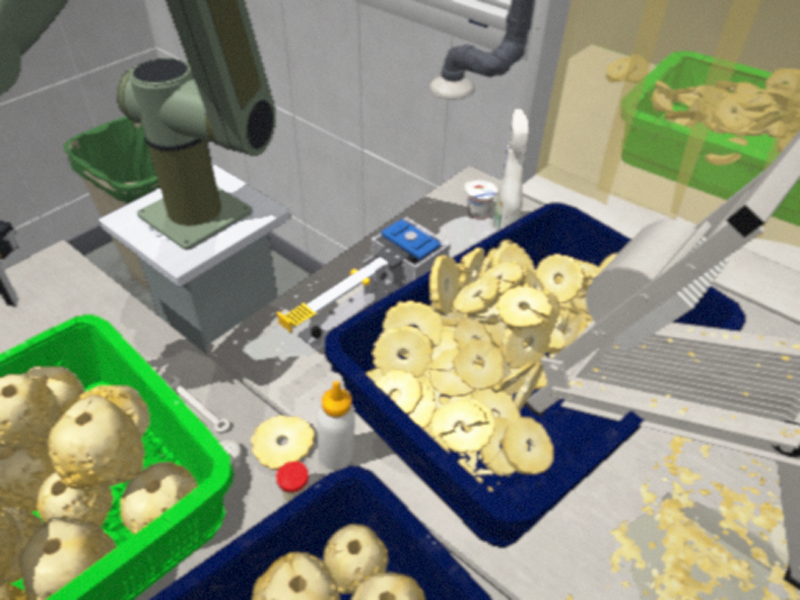

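The top view shows the bar running from the pad (483,337) to the hatch (325,327), with the box towards image left. I'll enlarge that area.

```bash
cat > h.py <<'E'
import numpy as np, cv2
from workcell import *
def ray(n,u,v,z):
    c=calibration(n);R=cv2.Rodrigues(c["rvec"])[0];t=c["tvec"]
    d=R.T@np.array([(u-c["cx"])/c["fx"],(v-c["cy"])/c["fy"],1]);o=-R.T@t
    return o+d*(z-o[2])/d[2]
def proj(n,p):
    c=calibration(n);K=np.array([[c["fx"],0,c["cx"]],[0,c["fy"],c["cy"]],[0,0,1]])
    return cv2.projectPoints(np.array(p,float).reshape(-1,3),c["rvec"],c["tvec"],K,None)[0].reshape(-1,2)
def crop(n,f,u0,v0,w,h,s):
    im=get_image(n)[v0:v0+h,u0:u0+w,::-1]
    cv2.imwrite(f,cv2.resize(im,None,fx=s,fy=s,interpolation=cv2.INTER_CUBIC))
E
python3 -c "
from h import *
crop('top','pics/t1.png',180,180,160,60,5)
crop('side','pics/s1.png',170,130,130,95,6)"
```

```text
(no output)
```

View pics/t1.png

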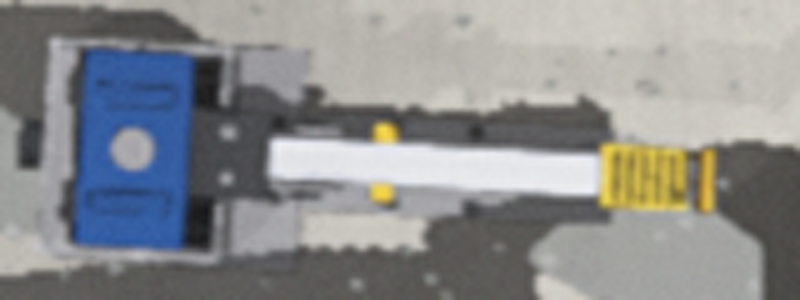

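View pics/s1.png

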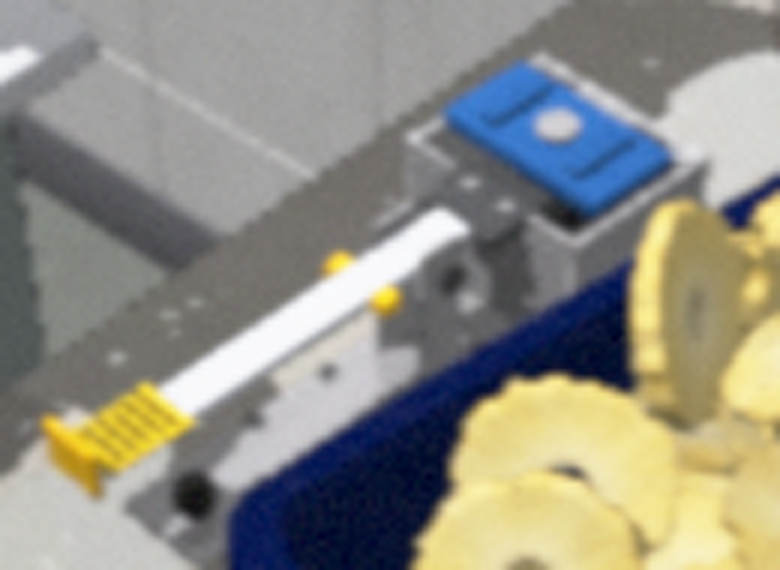

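Top crop: pad centre (644,177), heel's outer top edge (715,180), aluminium start (268,159), lugs (384,163), and hatch corners (84,52), (192,58), (183,248), (75,243). Side crop: the heel's top edge runs (45,420)–(100,490), the bumper is at (195,495).

```bash
python3 - <<'E'
from h import *
f=lambda u,v,z: ray('top',180+(u+.5)/5-.5,180+(v+.5)/5-.5,z)
pad=f(644,177,87);heel=f(715,180,105);al=f(268,159,85);lug=f(384,163,85)
hc=[f(*p,98) for p in((84,52),(192,58),(183,248),(75,243))]
h=np.mean(hc,0)
print("pad",pad,"heel",heel,"al0",al,"lug",lug,"hatch",h)
d=al-pad; print("pad-al len (exp 213)",np.linalg.norm(d[:2]),"dir bar",d[:2]/np.linalg.norm(d[:2]))
d=h-pad;print("dir pad-hatch",d[:2]/np.linalg.norm(d[:2]), "len; home 273",np.linalg.norm(d[:2]))
e=(hc[0]+hc[3]-hc[1]-hc[2])[:2];print("hatch dir",e/np.linalg.norm(e),[np.linalg.norm(hc[i]-hc[i-1]) for i in range(4)])
# side check
g=lambda u,v,z: ray('side',170+(u+.5)/6-.5,130+(v+.5)/6-.5,z)
print("side heel mid top",g(70,456,105),"bumper",g(195,487,22),"pad",g(135,427,87))
print("hatch side", np.mean([g(*p,98) for p in((447,108),(530,62),(668,160),(592,212))],0))
s=state()
for off in(-60,-30):
  pass
from scipy.spatial.transform import Rotation as R
E
```

```text
pad [ 487.27113088 -117.16719008   87.        ] heel [ 485.26571258 -154.34072883  105.        ] al0 [498.76725279  97.01135385  85.        ] lug [496.10732389  30.79987563  85.        ] hatch [504.09200787 172.2348538   98.        ]
pad-al len (exp 213) 214.48685157618425 dir bar [0.05359826 0.99856258]
dir pad-hatch [0.05802494 0.99831513] len; home 273 289.8904705336205
hatch dir [0.0565473  0.99839992] [np.float64(107.83706483249837), np.float64(61.27921800709328), np.float64(107.23983836067552), np.float64(60.8722047602311)]
side heel mid top [ 494.89933191 -156.90873504  105.        ] bumper [490.99970045 -82.70534991  22.        ] pad [ 489.39193341 -113.78058658   87.        ]
hatch side [506.27745742 174.10288769  98.        ]
```

Bar and box agree: same direction about (0.056, 0.998), and the bar is drawn back about 17–19 mm. Next I check the bin rim clearance and IK for the wrist options.

```bash
cat >> h.py <<'E'
D=np.array([.0565,.9984,0]); PAD=np.array([487.7,-116.5,87.]); HEEL=PAD-36*D; HEEL[2]=93
def quat(deg): a=np.radians(deg)/2; return [np.cos(a),np.sin(a),0,0]   # tool down, tool x at world angle deg
E
python3 - <<'E'
from h import *
for z in (60,90,120,150):
    p=ray('top',505*.64,272*.64,z); q=ray('top',180*.64,222*.64,z); print(z,p.round(),q.round(),(proj('side',p)/.64).round())
for a in(86.8,-93.2,-3.2,176.8):
    for p in (HEEL-40*D+[0,0,97-10],PAD+20*D+[0,0,97-50]):
        j=solve_ik(p,quat(a)); print(a,None if j is None else np.round(j,2))
E
```

```text
60 [ 607. -166.   60.] [706. 446.  60.] [[327. 374.]]
90 [ 604. -161.   90.] [700. 436.  90.] [[326. 360.]]
120 [ 600. -155.  120.] [694. 425. 120.] [[326. 345.]]
150 [ 597. -150.  150.] [688. 414. 150.] [[326. 330.]]
86.8 [-0.55  0.23  1.79 -0.    1.12 -0.49]
86.8 [-0.37  0.26  1.87 -0.    1.01 -0.31]
-93.2 [-0.55  0.23  1.79 -0.    1.12  2.65]
-93.2 None
-3.2 [-0.55  0.23  1.79 -0.    1.12  1.08]
-3.2 [-0.37  0.26  1.87 -0.    1.01  1.26]
176.8 [-0.55  0.23  1.79 -0.    1.12 -2.06]
176.8 [-0.37  0.26  1.87 -0.    1.01 -1.88]
```

```bash
python3 - <<'E'
from h import *
q=quat(86.8)
move_gripper(0,20)
A=HEEL-40*D; 
move_ptp(A+[0,0,97+70],q)
A[2]=86+97; movel(A,vel=120)
s=state();print(s["clock"],s["eef_pos"],s["ft_force"],s["gripper_width"])
f0=np.array(s["ft_force"])
movel(A+25*D,vel=60)
s0=25
while s0<75:
    s0+=1.5; movel(A+s0*D,vel=30); s=state(); f=(np.array(s["ft_force"])-f0)
    print(s0,s["clock"],f.round(1))
    if f@D<-10: break
crop('top','pics/t2.png',180,170,160,80,5)
E
```

```text
3.8917 [ 483.81373393 -192.9032992   183.58224177] [-0.04864859 -0.91477306  0.0521953 ] 0.3033707561126344
26.5 4.7083 [0.4 1.1 0.4]
28.0 4.9583 [-0.6  1.  -0.1]
29.5 5.2083 [ 1.   0.3 -0.5]
31.0 5.4583 [ 0.1 -1.  -0.4]
32.5 5.7083 [ 0.5 -0.7  0.3]
34.0 5.9583 [ 0.8 -1.1  0.7]
35.5 6.2083 [ 0.3 -1.3 -0.7]
37.0 6.4583 [ 0.5 -1.  -0.5]
38.5 6.7083 [-0.1 -0.8  0.1]
40.0 6.9583 [ 1.  -0.9  0.8]
41.5 7.2083 [-0.2 -0.4  1.2]
43.0 7.4583 [-0.1 -1.2  0.7]
44.5 7.7083 [ 0.  -1.2  0.7]
46.0 7.9583 [ 0.3 -0.7  1.1]
47.5 8.2083 [-0.1 -0.2  1.1]
49.0 8.4583 [-0.2 -2.4  1.2]
50.5 8.7083 [-0.7 -7.4  1.2]
52.0 8.9583 [ -1.6 -11.2  -0.4]
```

View pics/t2.png

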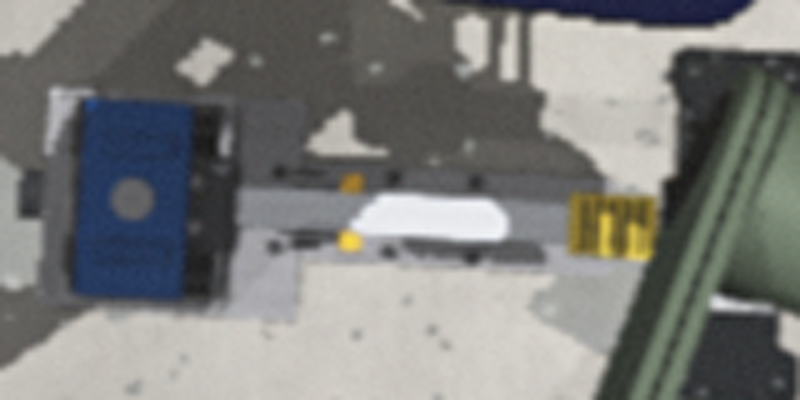

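Both lugs and the pad moved 32 px (about 18 mm), the force rises hard at the stop, and the hatch is still shut, so the bar is home. Next I retract and press the pad.

```bash
python3 - <<'E'
from h import *
q=quat(86.8)
A=HEEL-40*D
A[2]=86+97
movel(A+30*D,vel=80); movel(A+30*D+[0,0,37],vel=120)
P=PAD+18.4*D
movel(P+[0,0,97+33],vel=120); movel(P+[0,0,97+8],vel=100)
sleep(.2); f0=np.array(state()["ft_force"])
k=-6
while k<66:
    k+=3; t=min(max(k,0)/53,1.); movel(P+5.5*t*t*D+[0,0,97-k],vel=40); s=state(); f=np.array(s["ft_force"])-f0
    print(k,round(s["clock"],2),round(s["eef_pos"][2]-97,1),f.round(1))
    if f[2]>25 : break
crop('top','pics/t3.png',180,170,160,80,5)
crop('side','pics/s3.png',170,120,130,95,6)
E
```

```text
-3 11.45 89.7 [1.1 0.3 1. ]
0 11.7 87.0 [0.5 0.1 1.9]
3 11.95 83.9 [ 0.9 -0.   2. ]
6 12.2 81.2 [ 1.3 -0.9  1.7]
9 12.45 78.9 [-0.1 -0.6  7.5]
12 12.7 76.1 [-0.3  0.2  8.4]
15 12.95 73.2 [ 0.2 -1.   6.8]
18 13.2 70.3 [ 0.3 -1.1  7.5]
21 13.45 67.3 [ 0.  -1.6  7.6]
24 13.7 64.3 [ 0.4 -2.1  6.4]
27 13.95 61.3 [ 0.1 -2.4  6.6]
30 14.2 58.3 [ 1.2 -2.2  6.3]
33 14.45 55.2 [-0.4 -1.8  6.3]
36 14.7 52.2 [ 1.1 -3.3  4.7]
39 14.95 49.1 [ 0.1 -3.   6.2]
42 15.2 46.1 [ 0.9 -2.8  5.5]
45 15.45 42.9 [ 1.2 -4.5  5.1]
48 15.7 39.5 [ 1.3 -4.8  3.8]
51 15.95 36.8 [ 0.7 -5.1  5.5]
54 16.2 35.8 [-3.5 -5.  18.9]
57 16.45 35.2 [-9.3 -2.7 35.2]
```

View pics/s3.png

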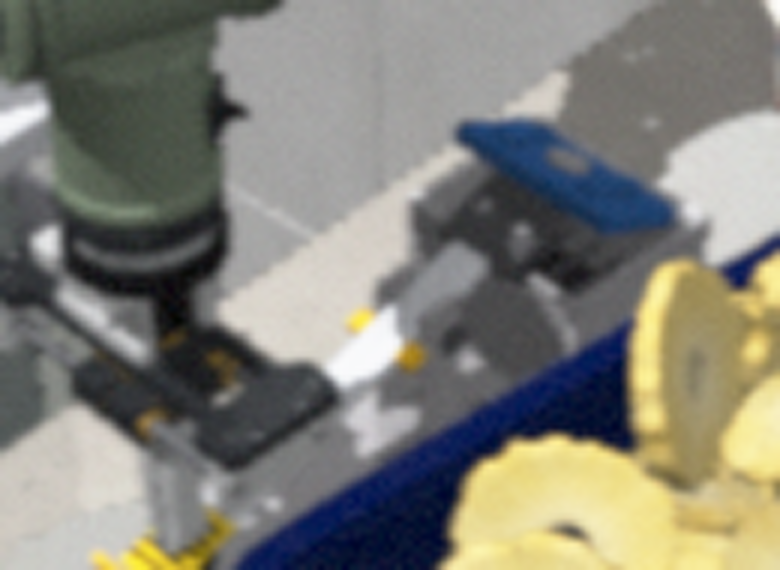

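The hatch is up: its lip edge, (460,130) to (600,225) in the crop, stands clear of the box. The fingers sit on the pad at the bumper, where the force jumped from 5 to 35 N at a tip height of 35 mm. Now I check hatch angle, lug position and whether the hold is steady.

```bash
python3 - <<'E'
from h import *
P=PAD+18.4*D; O=P+175*D; N=np.array([.9984,-.0565,0])
w=lambda x,y,z:O*[1,1,0]+x*D+y*N+[0,0,z]
for th in (0,.35,.43):
    c=np.cos(th);s=np.sin(th)
    print(th,[((proj('side',w(130-64*c-9*s,y,91+64*s+9*c))[0]-[170,120])*6).round() for y in(-56,56)])
for b in (0,-10):
    c=np.cos(.3);s=np.sin(.3)
    print(b,[((proj('top',w(b-26*c,y,75-26*s+5))[0]-[180,170])*5).round() for y in(-20,20)])
sleep(.5);s=state();print(s["clock"],s["eef_pos"],s["ft_force"],np.abs(s["qd"]).max())
E
```

```text
0 [array([435., 166.]), array([590., 264.])]
0.35 [array([436., 133.]), array([593., 231.])]
0.43 [array([437., 126.]), array([595., 223.])]
0 [array([344., 244.]), array([347., 175.])]
-10 [array([361., 245.]), array([365., 176.])]
17.05 [490.64484689 -94.11441052 132.22246343] [-8.86883793 -3.37011527 34.65374985] 0.001701738014784769
```

View pics/t3.png

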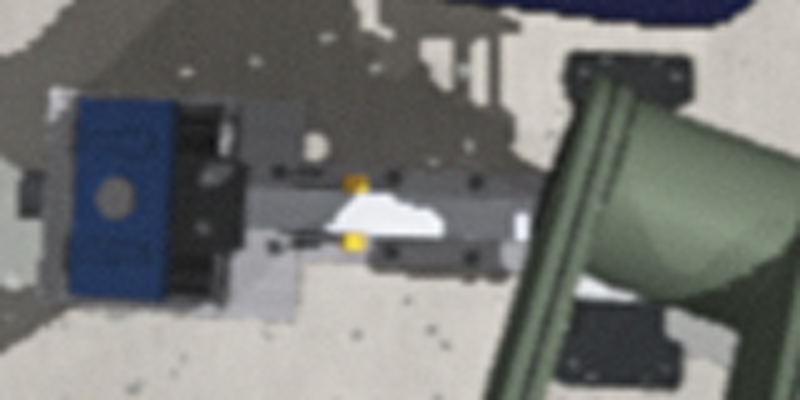

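```bash
python3 -c "
from h import *
finish_job(); s=state(); print(s['clock'],s['eef_pos'],s['ft_force'])"
```

```text
the job is handed in; nothing more can be done
the job is handed in; nothing more can be done
```

I pushed the bar home by its heel plate, pressed the yellow pad down onto the bumper, and handed the job in at about 17 s with the fingers still holding it there. The hand-in gave no verdict, and I could not read the state afterwards.

- **Bar home:** it moved about 18 mm, within the stated 16–26 mm. The push force stayed around 1–2 N, then rose to 11 N at the stop, with the hatch still shut. The sliding force was a bit below the stated 2–6 N.
- **Pressing:** it took about 4–8 N until the bumper, then 35 N. The fingertips stopped at about 35 mm, so the pad is below the 45 mm limit. Half a second later the arm was still and the force was 34.7 N down, with about 9 N sideways.
- **Hatch:** its lip in the side picture lies at or above the position predicted for 0.43 rad. The left corner did not match exactly, appearing about 23 px to the right in the six-fold enlarged crop and about 10 px higher than predicted.
- **Bar position under load:** the stop lugs appear 1–2 mm back from home, against an allowed 15 mm. My projection model put them about 6 mm back, so I relied on the before-and-after comparison of the pictures.
- **Other objects:** I saw no contact with the box, hatch or anything else, but I did not take a final picture of the other items.

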